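Unclamp a test plate and lay it in the tray

ROBOT

A 6-joint arm with a two-finger parallel gripper is mounted at the origin on a cart in front of the work surface, level with it; the furniture and walls round the work are solid. World frame = base frame: x ahead of the robot, y to its left, z up, the work surface at z = 0. Lengths are in m, angles in degrees, forces in N, time in s.
With the tool pointing down it reaches from about 0.25 to 0.85 m from the base axis. Payload 12.5 kg.
Tool frame: the origin (TCP) lies midway between the tips of the shut fingers; the grasp point (between the pads) lies env.grip_depth behind it (env.grip_depth is the distance from the TCP to the grasp point, in m); z points along the fingers, y is the line along which they close (so a half turn about z gives the same grasp; the last joint's range is limited). The gripper opens to 93 mm and grips with 3 to 60 N. Pads are 15 mm wide; open, the fingers measure 128 mm over their backs; the gripper's body (75 mm by 188 mm) begins 65 mm behind the grasp point.
Start: joints at [68.434, 20.094, 94.641, -0, 65.266, -4.847], TCP at [0.158, 0.527, 0.219] pointing down, gripper open.
Joint ranges: [-157.81, 157.81], [-45, 120.19], [0.68, 151.7], [-89.99, 269.99], [4.06, 180], [-164.3, 164.3]. Speed limits (degrees/s): [127.2, 127.2, 159.86, 180, 180, 180].

INTERFACE

Orientations are given as a 3x3 rotation matrix whose columns are the frame's x, y, z axes.
In Python, from station import env gives the robot as it stands.
- The arm moves only by the shell command python3 -m crank 'ROWS' [FORCE]. ROWS is text: rows parted by semicolons, each of 7 numbers parted by spaces: the opening, from -1 (shut) to 1 (fully open), then the shift along the tool's x, y, z each as a share of 0.06 m, from -1 to 1, then the turn, a rotation vector about the tool's x, y, z each as a share of 90 degrees, from -1 to 1. In form: hand dx dy dz rx ry rz; .... A call has 1 to 8 rows; each row shifts and turns the commanded pose from where the row before left it, along the tool's axes as they then stand; what a row does not reach is not made up. A row lasts 1/8 s, in which the tool goes at most 62.5 mm and 10.7 degrees, less where a joint would pass 70% of its speed; a pose out of reach is approached as far as the arm can. A call with a number of a shift or a turn outside -1 to 1 is refused whole. A call with a gripper value outside its range is refused whole. The fingers move at their own pace and stop on an object; FORCE is the grip in N (left out, the last holds). Time passes only in rows, so rows that do not move let the fingers close. It gives the time, the measured TCP pose, the force, the opening and the grip force at its end, in the units of the state.
- env.get_state(): the state, without advancing time (a new reading comes with each control period).
- env.camera(name): name is "scene" or "top"; returns the picture (400x640x3 uint8, blue, green, red); there is no depth.
- env.camera_info(name): a dict with "mtx" (3x3 intrinsics, pixels), "rvec" (rotation vector, rad) and "tvec" (3), from world to camera coordinates, as OpenCV has them. Camera axes: x right, y down, z forward; pixel columns grow to the right and rows downward; lengths in m; the calibration is good to about 2 mm. A picture is of the moment at which its call begins. camera_info takes no time and is no camera call.
- env.hand_in(): hands the job in; it is judged then, once.
The state is a dict: "clock": time; "qpos": joint angles; "joint_vel": joint speeds; "tau": joint torques, N m; "position": TCP position; "tcp_rot": TCP orientation; "ft_force": force on the tool from outside, world axes, zero at the start; "ft_torque": the same for the moment, N m; "opening": opening from 0.0 (shut) to 1.0 (fully open); "grasp_force": force on a finger pad.
Only numpy, scipy, OpenCV 4.12 (cv2) and the standard library are available. Lean on these libraries where they do the work, as an engineer would, in place of code of your own. Each camera call takes 0.05 s, during which the arm holds its last target. There are 200 camera calls.

TASK

Swing the clamp's hinged hold-down bar up and right over, past upright, so that it stays open, slide the steel test plate out through the open end of its channel (under the little bridge), and lay it flat in the middle of the white tray, ridge up, without dropping it. Leave the bar open and do not disturb the loose vial, tape roll, card box and tweezers.

Things in the scene. Friction and masses are not known exactly. Their poses are not given: they have to be found in the camera images.
- holder: Specimen clamp, fixed: grey base 90 x 130 x 10 mm with an aluminium channel along its y axis. Origin on the table, midway across the channel; x points across to the hinge at the back, y along the channel to the closed end (wall at y 68 to 74 mm, 26 mm high). Channel floor 10 mm high, 53.5 mm wide inside; side walls 26.5 mm high with lips over the plate's edges (underside 22.5 mm), so no lifting out.
- mouth (a point): Open end of the channel: centre of the end face at floor height (clamp frame x 0, y -60, z 10 mm). A bridge spans it at clamp y -60 to -48, x -35 to 35 mm, 41 to 49 mm high: plate and ridge pass beneath, a gripper's fingers do not. So move the plate part way by its ridge, then take the end that sticks out. The plate's centre is clear when over 113 mm from the clamp's origin.
- bar (a joint): Angle of the hold-down bar: 0 shut, 1.95 fully open (leaning back on its stop). Hinge line parallel to the clamp's y, at clamp x 52 mm, 47 mm high. Light free hinge: falls shut if let go before upright (1.57), stays open by its weight beyond. Steel bar 14 mm wide; its rubber foot (24 x 16 mm, clamp y -8 to 8 mm), when shut, stands 1 mm above the plate in the way of its ridge.
- bar_knob (a point): Centre of the black round grip at the free end of the bar: cylinder 18 mm in diameter and 26 mm long, its axis parallel to the hinge line, 120 mm from it (bar shut: at the front of the clamp, 47 mm high). Pinched on its two flat ends it can pivot between the fingers while the bar swings.
- plate_mid (a point): Centre of the loose steel test plate, 50 mm (its x) x 105 mm (its y) x 10 mm thick, 0.14 kg nominal (varies), lying in the channel under the bar, x and y along those of the clamp (within a degree at the start). Slides loosely in the channel (ordinary metal friction, varies). At the start it lies wholly inside the clamp.
- plate_ridge (a point): Middle of the pull ridge standing across the plate: 30 mm along plate x, 8 mm thick along y, rising 16 mm above the plate's top (to 36 mm above the table in the clamp). The point is 30 mm above the table, 10.5 mm to the +y side of the plate's centre, 15 mm above it. Can be pinched, or pushed from its +y side with shut fingers, their tips kept above the lips (26.5 mm).
- tray: White open tray, fixed, 160 mm (x) x 200 mm (y), rim 12 mm high, walls and floor 4 mm thick. Origin: under its centre, on the table.
- vial_mid (a point): Centre of a loose capped vial, 23 mm in diameter, 52 mm high; not to be disturbed.
- tape_mid (a point): Centre of a loose roll of tape, 68 mm in diameter, 19 mm high; not to be disturbed.
- stopper_box_mid (a point): Centre of a loose small card box, 70 x 70 x 32 mm; not to be disturbed.
- tweezers_mid (a point): Centre of loose tweezers, 129 mm long (their y), 13 mm wide, 9 mm high; not to be disturbed.

How it is judged (in metres and radians):
On the way, in this order (a step that is already met when the one before it is completed fails the run):
1. the bar is swung open past upright (over 1.75 rad) while the plate still lies in place (moved under 15 mm) (value of joint bar above 1.75 rad and distance of plate_mid from where it was at the start of the episode below 0.015 m), for 0.1 s.
2. the plate has been slid out through the mouth: its centre over 105 mm from the clamp's centre towards the mouth, in line with the channel and less than 60 mm high, bar open (y of plate_mid in the frame of holder below -0.105 m and height (world z) of plate_mid below 0.06 m and x of plate_mid in the frame of holder between -0.05 and 0.05 m and value of joint bar above 1.6 rad).
At the end, for the whole second after the job is handed in: The plate lies at rest, flat (within 0.08 rad) and ridge up on the tray's floor, its centre within 45 mm across and 40 mm along of the tray's centre; the bar stands open (over 1.75 rad) (x of plate_mid in the frame of tray between -0.045 and 0.045 m and y of plate_mid in the frame of tray between -0.04 and 0.04 m and z of plate_mid in the frame of tray between 0.005 and 0.0125 m and angle between plate_mid's own z axis and vertical below 0.08 rad and linear speed of plate below 0.02 m/s and value of joint bar above 1.75 rad); the robot touches nothing.
It fails at once if the vial is disturbed (moved over 20 mm) (distance of vial_mid from where it was at the start of the episode above 0.02 m).
It fails at once if the tape roll is disturbed (moved over 20 mm) (distance of tape_mid from where it was at the start of the episode above 0.02 m).
It fails at once if the card box is disturbed (moved over 20 mm) (distance of stopper_box_mid from where it was at the start of the episode above 0.02 m).
It fails at once if the tweezers is disturbed (moved over 20 mm) (distance of tweezers_mid from where it was at the start of the episode above 0.02 m).
It fails at once if the plate is dropped (moves faster than 0.8 m/s with no finger on it, a fall of about 3 cm) (linear speed of plate above 0.8 m/s and contact force between the fingers and plate below 0.02 N).
It also fails if it takes over 67 s, if anything falls off the work surface, if the arm or the gripper's body presses on something with over 40 N, if the wrist force passes 120 N, or if a joint passes its speed limit or range.

## Working session

There is one attempt and no reset: what is moved stays moved. The work goes in short steps, Python scripts to look and compute and a shell command to move; the robot and the scene stay as the last step left them, time stands still between calls to the robot, and variables do not carry over. Pictures are saved under pics/ and viewed, at most 13 in all, crops included, and the job is handed in when it is done.

```bash
ls; mkdir -p pics; python3 - <<'E'
from station import env
import cv2
for n in("scene","top"):
    cv2.imwrite(f"pics/{n}0.png",env.camera(n)); i=env.camera_info(n); print(n,i)
s=env.get_state(); print(s["clock"],s["position"],s["tcp_rot"],env.grip_depth)
E
```

```text
pics
scene {'mtx': array([[512.06424662,   0.        , 314.74229036],
       [  0.        , 512.06424662, 199.71110727],
       [  0.        ,   0.        ,   1.        ]]), 'rvec': array([ 2.24760143, -0.79736593,  0.35309562]), 'tvec': array([-0.33947163,  0.34781251,  0.81772412])}
top {'mtx': array([[435.39244801,   0.        , 318.32413201],
       [  0.        , 435.39244801, 200.68383717],
       [  0.        ,   0.        ,   1.        ]]), 'rvec': array([ 1.93031667, -2.27396258,  0.25223514]), 'tvec': array([0.15700263, 0.49758848, 0.91812769])}
0.1 [0.15809527 0.52649154 0.21817485] [[-9.57727776e-01  2.87675843e-01 -3.42373739e-04]
 [ 2.87676039e-01  9.57727340e-01 -9.15299616e-04]
 [ 6.45911023e-05 -9.75100587e-04 -9.99999523e-01]] 0.0188
```

View pics/top0.png

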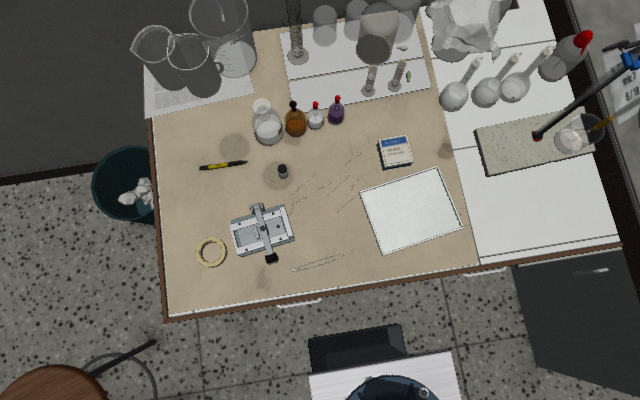

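View pics/scene0.png

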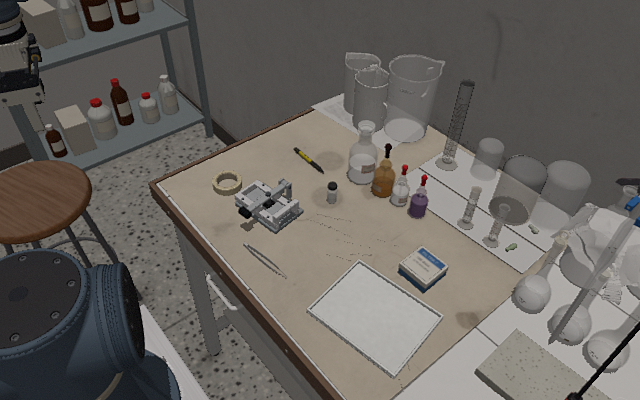

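The top view shows the clamp at about (262,230) with its knob at (271,258), the tray at (411,211), tape at (211,252), tweezers at (317,262), vial at (282,171) and box at (396,152). I'll zoom in on the clamp in both views.

```bash
cat > h.py <<'E'
import numpy as np, cv2
from station import env
def ray(n,uv):
    i=env.camera_info(n);R=cv2.Rodrigues(i["rvec"])[0];t=np.ravel(i["tvec"])
    p=cv2.undistortPoints(np.array([[uv]],float),i["mtx"],None)[0,0]
    return -R.T@t, R.T@np.array([p[0],p[1],1])
def pz(n,uv,z):
    o,d=ray(n,uv);return o+d*(z-o[2])/d[2]
def proj(n,P):
    i=env.camera_info(n);return cv2.projectPoints(np.array(P,float).reshape(-1,3),i["rvec"],i["tvec"],i["mtx"],None)[0][:,0]
def tri(a,b):
    (o1,d1),(o2,d2)=ray("top",a),ray("scene",b)
    A=np.c_[d1,-d2];s=np.linalg.lstsq(A,o2-o1,rcond=None)[0]
    p,q=o1+s[0]*d1,o2+s[1]*d2;return (p+q)/2,np.linalg.norm(p-q)
E
python3 - <<'E'
from h import *
a=cv2.imread("pics/top0.png")[190:280,190:350];b=cv2.imread("pics/scene0.png")[165:255,195:325]
A=cv2.resize(a,(800,450),interpolation=3);B=cv2.resize(b,(780,540),interpolation=3)
cv2.imwrite("pics/topz.png",A);cv2.imwrite("pics/scz.png",B)
print(proj("top",[[.158,.527,.219],[0,0,0]]),proj("scene",[[.158,.527,.219]]))
for n in("top","scene"):print(ray(n,(320,200))[0])
for nm,uv,z in[("vial",(282,171),.03),("tape",(211,252),.01),("box",(396,152),.02),("twz",(317,262),.005),("tray",(411,211),.006),("trayTL",(360,192),.012),("TR",(436,168),.012),("BR",(462,227),.012),("BL",(384,254),.012),("clamp",(262,230),.025),("knob",(271,258),.047)]:print(nm,pz("top",uv,z).round(3))
E
```

```text
[[ 83.5908386  430.01496296]
 [392.7775654  436.64912898]] [[ 38.92218872 115.0724965 ]]
[0.30187679 0.10542532 1.00645838]
[ 0.03977912 -0.46288495  0.83008578]
vial [0.607 0.145 0.03 ]
tape [0.448 0.334 0.01 ]
box [ 0.612 -0.129  0.02 ]
twz [0.387 0.099 0.005]
tray [ 0.468 -0.138  0.006]
trayTL [ 0.531 -0.027  0.012]
TR [ 0.56  -0.217  0.012]
BR [ 0.411 -0.244  0.012]
BL [ 0.379 -0.055  0.012]
clamp [0.477 0.211 0.025]
knob [0.408 0.197 0.047]
```

View pics/topz.png

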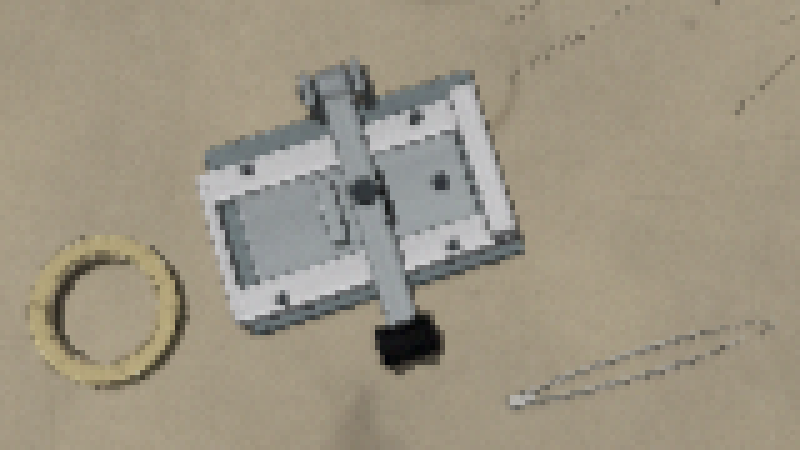

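View pics/scz.png

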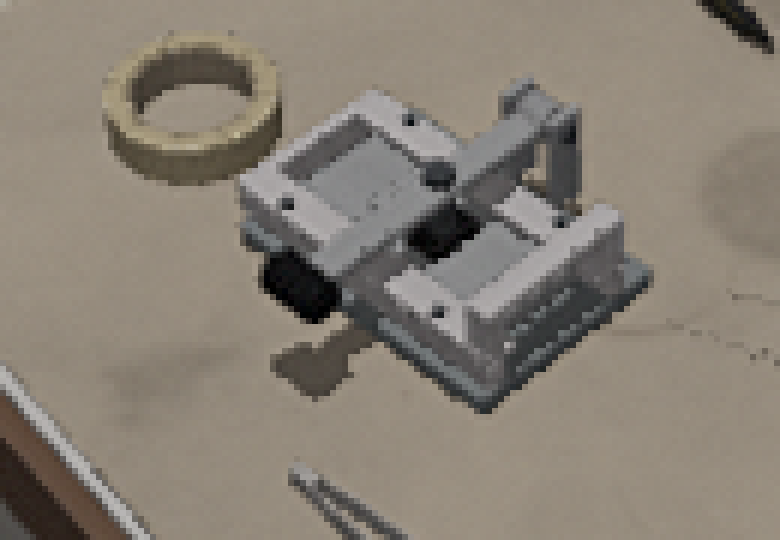

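The mouth and bridge face the tray (image right), and the ridge sits just left (+y) of the bar at zoomed (335,212). Next I fit the clamp pose from both views.

```bash
cat > fit.py <<'E'
from h import *
from scipy.optimize import least_squares
T=[((-68,0,47),(410,343)),((-45,65,10),(245,331)),((-45,-65,10),(523,248)),((45,65,10),(207,152)),((45,-65,10),(472,72)),((35,-48,49),(450,90)),((-35,-60,49),(520,232)),((-35,-48,49),(490,240))]
S=[((-68,0,47),(300,285)),((-45,-65,0),(485,411)),((45,-65,10),(651,272)),((35,-60,49),(620,210)),((-45,65,10),(243,226)),((-35,-60,49),(500,312))]
def W(p,P):
    c,s=np.cos(p[2]),np.sin(p[2]);P=np.array(P,float)/1000
    return np.c_[p[0]+c*P[:,0]-s*P[:,1],p[1]+s*P[:,0]+c*P[:,1],P[:,2]]
if __name__=="__main__":
    tu=np.array([[190+u/5,190+v/5] for _,(u,v) in T]);su=np.array([[195+u/6,165+v/6] for _,(u,v) in S])
    def f(p):return np.r_[(proj("top",W(p,[a for a,_ in T]))-tu).ravel(),(proj("scene",W(p,[a for a,_ in S]))-su).ravel()]
    r=least_squares(f,[.477,.211,.2],loss="soft_l1");p=r.x
    print(p,np.degrees(p[2]));print(f(p).reshape(-1,2).round(1).tolist())
    print("clamp knob,ridge,mouth",W(p,[(-68,0,47),(0,10,36),(0,-60,10)]).round(4).tolist())
    o=p[:2];Rm=np.array([[np.cos(p[2]),-np.sin(p[2])],[np.sin(p[2]),np.cos(p[2])]])
    for uv in[(322,180),(350,245),(336,212)]:print("ridge",(Rm.T@(pz("top",(190+uv[0]/5,190+uv[1]/5),.036)[:2]-o)*1000).round(1))
    # tray fit
    C=np.array([(360.5,192),(436,168),(462,227),(384,254)])
    q=np.array([pz("top",c,.012)[:2] for c in C]);print("tray",q.mean(0),np.degrees(np.arctan2(*(q[0]-q[1])[::-1]))-90,np.degrees(np.arctan2(*(q[0]-q[3])[::-1])))
E
python3 fit.py
```

```text
[0.47736056 0.20682691 0.14016917] 8.031101599728315
[[-1.2, -1.4], [3.5, 1.4], [2.4, 1.1], [1.0, 0.1], [1.6, -0.2], [-1.3, -1.2], [-1.3, -1.7], [-0.5, -1.7], [-0.3, -1.0], [-0.9, 2.7], [0.4, 0.5], [0.7, -0.4], [-1.4, 0.4], [-2.5, -0.2]]
clamp knob,ridge,mouth [[0.41, 0.1973, 0.047], [0.476, 0.2167, 0.036], [0.4857, 0.1474, 0.01]]
ridge [11.9 17. ]
ridge [-20.3  12.9]
ridge [-4.1 14.9]
tray [ 0.47023197 -0.13613278] 8.651934560897487 9.767987297562225
```

```bash
python3 - <<'E'
import fit; from fit import *
tu=np.array([[190+u/5,190+v/5] for _,(u,v) in T]);su=np.array([[195+u/6,165+v/6] for _,(u,v) in S])
def sh(L,k):return [(a[0],a[1]+k*(abs(a[1])==65),a[2]) for a,_ in L]
def f(p):return np.r_[(proj("top",W(p,sh(T,p[3]*1000)))-tu).ravel(),(proj("scene",W(p,sh(S,p[3]*1000)))-su).ravel()]
p=least_squares(f,[.477,.211,.2,0],loss="soft_l1",x_scale=.01).x
print(p,np.degrees(p[2]));print(f(p).reshape(-1,2).round(1).tolist())
print("knob,ridge,mouth",W(p,[(-68,0,47),(0,10,36),(0,-60,10)]).round(4).tolist())
Rm=W([0,0,p[2]],np.eye(3)*1000)[:,:2].T[:,:2]
for uv in[(322,180),(350,245),(336,212)]:print("ridge",(Rm.T@(pz("top",(190+uv[0]/5,190+uv[1]/5),.036)[:2]-p[:2])*1000).round(1))
s=env.get_state();R=s["tcp_rot"]
print("tool yaw of x",np.degrees(np.arctan2(R[1,0],R[0,0])))
E
```

```text
[0.47818401 0.20482353 0.13064364 0.00498634] 7.485329309170794
[[-0.6, -1.9], [1.9, 1.3], [1.1, 1.5], [-0.2, -0.1], [0.6, 0.1], [-0.3, -1.5], [-0.6, -1.9], [0.2, -2.0], [0.3, -0.8], [-2.0, 1.9], [-0.4, -0.1], [1.5, 0.2], [-2.0, -0.6], [-1.9, 0.3]]
knob,ridge,mouth [[0.4108, 0.196, 0.047], [0.4769, 0.2147, 0.036], [0.486, 0.1453, 0.01]]
ridge [11.2 19.2]
ridge [-21.   14.8]
ridge [-4.8 16.9]
tool yaw of x 163.2811250414815
```

```bash
python3 - <<'E'
from h import *
z=lambda u,v,h:pz("top",(190+u/5,190+v/5),h)[:2]
for a,b,h,o in[((245,331),(523,248),.01,-90),((207,152),(472,72),.01,-90),((338,85),(410,343),.047,0),((450,90),(490,240),.049,0),((232,318),(500,240),.0265,-90)]:
    d=z(*a,h)-z(*b,h);print(np.degrees(np.arctan2(d[1],d[0]))+o,np.linalg.norm(d))
print("knob tri",tri((272,258.6),(195+300/6,165+285/6)))
E
python3 -m crank '1 0 0 0 0 0 -0.091; 1 0 0 0 0 0 -0.091; 1 0 0 0 0 0 -0.091' 15
```

```text
7.410864863158892 0.132082704105895
7.889353271779896 0.12837420525560753
7.595444220786711 0.1210417014147891
6.354798655640287 0.07047365691145256
7.032260551756934 0.125076572012873
knob tri (array([0.40762016, 0.19464916, 0.04732372]), np.float64(0.0025548955436505423))
clock: 0.48
position: [0.1581, 0.5266, 0.2183]
tcp_rot: [[-0.99, -0.141, -0.0], [-0.141, 0.99, -0.001], [0.0, -0.001, -1.0]]
ft_force: [0.8, -0.4, -0.8]
opening: 1.001
grasp_force: 0.0
```

```bash
python3 -m crank '1 -0.42 -0.75 0 0 0 0.007; 1 -0.42 -0.75 0 0 0 0; 1 -0.42 -0.75 0 0 0 0; 1 -0.42 -0.75 0 0 0 0; 1 -0.42 -0.75 0 0 0 0; 1 -0.42 -0.75 0 0 0 0; 1 -0.42 -0.75 0 0 0 0; 1 -0.42 -0.75 0 0 0 0'
python3 -m crank '1 0 0 0.8 0 0 0; 1 0 0 0.8 0 0 0;1 0 0 0 0 0 0'
cat > go.py <<'E'
import sys; from h import *
t=np.array([float(a) for a in sys.argv[1:4]]);s=env.get_state()
print("shares",(s["tcp_rot"].T@(t-s["position"])/.06).round(3),"yaw",np.degrees(np.arctan2(s["tcp_rot"][1,0],s["tcp_rot"][0,0])).round(2))
E
python3 go.py .408 .196 .033
python3 - <<'E'
from h import *
a=env.camera("top")[190:280,190:350];b=env.camera("scene")[130:280,180:380]
A=cv2.resize(a,(640,360),interpolation=3);B=cv2.resize(b,(320,240),interpolation=3)
c=np.zeros((600,640,3),np.uint8);c[:360]=A;c[360:,:320]=B;cv2.imwrite("pics/p1.png",c)
E
```

```text
clock: 1.48
position: [0.4046, 0.1938, 0.2186]
tcp_rot: [[-0.992, -0.126, -0.0], [-0.126, 0.992, 0.0], [0.0, 0.0, -1.0]]
ft_force: [1.2, 0.2, 0.3]
opening: 0.996
grasp_force: 0.0
clock: 1.85
position: [0.4021, 0.1945, 0.1205]
tcp_rot: [[-0.992, -0.125, -0.006], [-0.125, 0.992, -0.002], [0.006, -0.001, -1.0]]
ft_force: [0.1, 0.3, 0.5]
opening: 0.999
grasp_force: 0.0
shares [-0.11   0.015  1.458] yaw -172.79
```

View pics/p1.png

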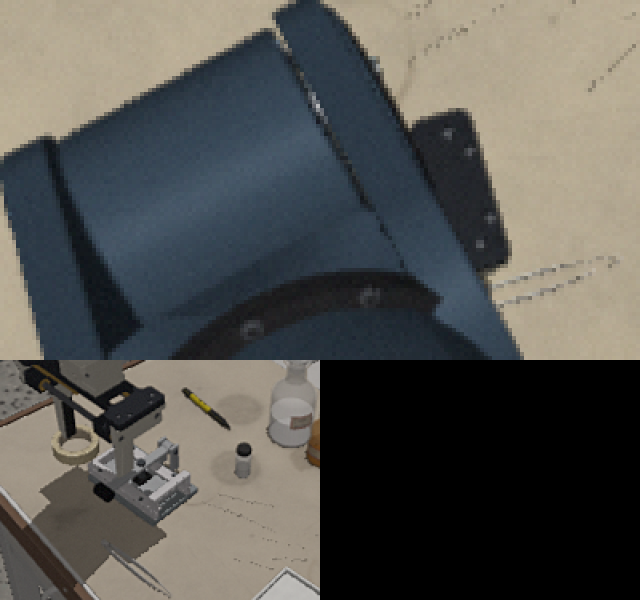

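The scene view shows the fingers straddling the knob from above, aligned as planned. I'll go down and pinch it.

```bash
python3 -m crank '0.3 -0.11 0.015 0 0 0 0; 0.3 0 0 0.6 0 0 0; 0.3 0 0 0.6 0 0 0; 0.3 0 0 0.26 0 0 0; 0.3 0 0 0 0 0 0'; python3 go.py .408 .196 .033
python3 -m crank '-1 0 0 0 0 0 0; -1 0 0 0 0 0 0; -1 0 0 0 0 0 0;-1 0 0 0 0 0 0; -1 0 0 0 0 0 0' 15
```

```text
clock: 2.58
position: [0.4107, 0.1972, 0.0353]
tcp_rot: [[-0.992, -0.126, -0.0], [-0.126, 0.992, -0.0], [0.0, -0.0, -1.0]]
ft_force: [0.5, 0.1, 0.1]
opening: 0.652
grasp_force: 0.0
shares [ 0.047 -0.014  0.039] yaw -172.77
clock: 3.2
position: [0.4104, 0.1974, 0.0353]
tcp_rot: [[-0.992, -0.126, 0.0], [-0.126, 0.992, 0.001], [-0.001, 0.001, -1.0]]
ft_force: [-1.3, 5.0, 4.0]
opening: 0.28
grasp_force: 15.0
```

```bash
python3 - <<'E'
import numpy as np
t=np.linspace(0,1.9,17)
print((np.c_[np.diff(120*np.cos(t)),-np.diff(120*np.sin(t))]/60).round(2).tolist())
E
```

```text
[[-0.01, -0.24], [-0.04, -0.23], [-0.07, -0.23], [-0.1, -0.22], [-0.12, -0.2], [-0.14, -0.19], [-0.17, -0.17], [-0.18, -0.15], [-0.2, -0.13], [-0.21, -0.1], [-0.23, -0.08], [-0.23, -0.05], [-0.24, -0.02], [-0.24, 0.01], [-0.23, 0.04], [-0.23, 0.06]]
```

```bash
python3 -m crank '-1 -0.01 0 -0.24 0 0 0; -1 -0.04 0 -0.23 0 0 0; -1 -0.07 0 -0.23 0 0 0; -1 -0.10 0 -0.22 0 0 0; -1 -0.12 0 -0.20 0 0 0; -1 -0.14 0 -0.19 0 0 0; -1 -0.17 0 -0.17 0 0 0; -1 -0.18 0 -0.15 0 0 0'
```

```text
clock: 4.2
position: [0.4597, 0.2043, 0.1331]
tcp_rot: [[-0.992, -0.125, -0.0], [-0.125, 0.992, 0.002], [0.0, 0.002, -1.0]]
ft_force: [0.3, 11.5, -4.9]
opening: 0.28
grasp_force: 15.0
```

```bash
python3 -m crank '-1 -0.20 0.01 -0.13 0 0 0; -1 -0.21 0.01 -0.10 0 0 0; -1 -0.23 0.01 -0.08 0 0 0; -1 -0.23 0.01 -0.05 0 0 0; -1 -0.24 0 -0.02 0 0 0; -1 -0.24 0 0.01 0 0 0; -1 -0.23 0 0.04 0 0 0; -1 -0.22 0 0.06 0 0 0'
python3 -m crank '-1 0 0 0 0 0 0; 0.3 0 0 0 0 0 0; 0.3 0 0 0 0 0 0; 0.3 0 0 0 0 0 0; 0.3 0 0 -0.7 0 0 0; 0.3 0 0 -0.5 0 0 0'
```

```text
clock: 5.2
position: [0.5678, 0.2199, 0.1494]
tcp_rot: [[-0.992, -0.126, 0.001], [-0.126, 0.992, 0.001], [-0.002, 0.001, -1.0]]
ft_force: [-0.8, 6.4, 2.9]
opening: 0.279
grasp_force: 15.0
clock: 5.95
position: [0.5667, 0.2191, 0.2224]
tcp_rot: [[-0.992, -0.126, 0.0], [-0.126, 0.992, -0.0], [-0.0, -0.0, -1.0]]
ft_force: [-0.8, 0.5, -0.3]
opening: 0.645
grasp_force: 0.0
```

```bash
python3 - <<'E'
from h import *
b=env.camera("scene");cv2.imwrite("pics/s2.png",cv2.resize(b[120:270,170:370],(800,600),interpolation=3))
E
```

```text
(no output)
```

View pics/s2.png

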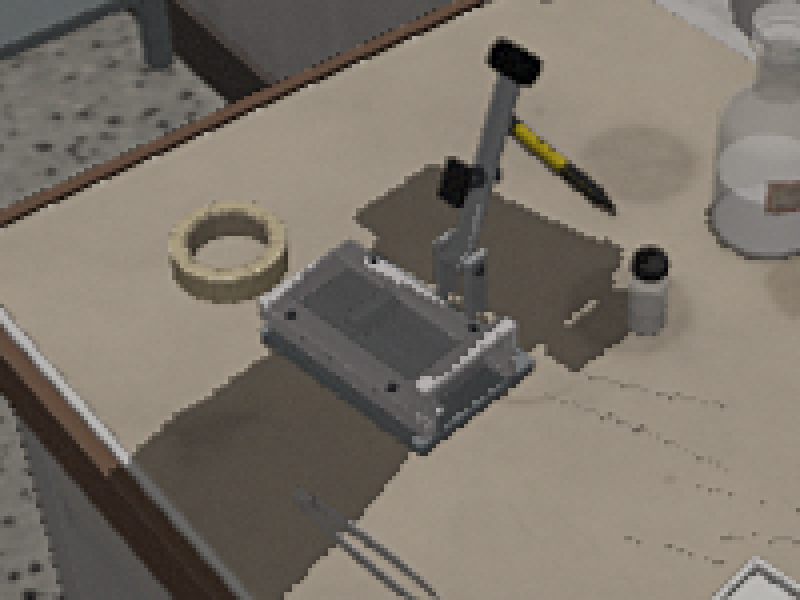

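The picture shows the bar leaning back open at zoomed (480,170), and the ridge faintly at (375,325). Tape, vial and tweezers haven't moved.

```bash
python3 - <<'E'
from h import *
P=pz("scene",(170+375/4,120+325/4),.036)[:2]-[.4778,.2065];c,s=np.cos(.133),np.sin(.133)
print(np.array([[c,s],[-s,c]])@P)
E
python3 go.py .4718 .2521 .222; python3 -m crank '-1 0.5 0.23 -0.1 0 0 0; -1 0.5 0.23 0 0 0 0; -1 0.45 0.23 0 0 0 0; -1 0 0 0 0 0 0; -1 0 0 0 0 0 0'; python3 go.py .4718 .2521 .027
```

```text
[-0.01269375  0.00160275]
shares [1.524 0.74  0.065] yaw -172.78
clock: 6.62
position: [0.4756, 0.2492, 0.2271]
tcp_rot: [[-0.992, -0.126, 0.0], [-0.126, 0.992, -0.0], [-0.0, -0.0, -1.0]]
ft_force: [-0.4, 0.4, -0.4]
opening: 0.164
grasp_force: 0.0
shares [0.059 0.056 3.335] yaw -172.77
```

```bash
python3 -m crank '-1 0.06 0.06 0.8 0 0 0; -1 0 0 0.8 0 0 0; -1 0 0 0.8 0 0 0; -1 0 0 0.6 0 0 0; -1 0 0 0.3 0 0 0; -1 0 0 0 0 0 0'; python3 go.py .4718 .2521 .027
```

```text
clock: 7.38
position: [0.4712, 0.2521, 0.0284]
tcp_rot: [[-0.992, -0.125, -0.001], [-0.125, 0.992, -0.001], [0.001, -0.0, -1.0]]
ft_force: [0.5, -0.0, 0.2]
opening: 0.004
grasp_force: 0.0
shares [-0.011 -0.002  0.023] yaw -172.8
```

```bash
python3 -m crank '-1 0 -0.13 0.02 0 0 0; -1 0 -0.13 0 0 0 0; -1 0 -0.13 0 0 0 0; -1 0 -0.13 0 0 0 0; -1 0 -0.13 0 0 0 0; -1 0 -0.13 0 0 0 0; -1 0 -0.13 0 0 0 0; -1 0 -0.06 0 0 0 0'
python3 -m crank '-1 0 -0.06 0 0 0 0; -1 0 -0.05 0 0 0 0;-1 0 -0.05 0 0 0 0; -1 0 0 0 0 0 0'
```

```text
clock: 8.38
position: [0.4792, 0.1946, 0.0286]
tcp_rot: [[-0.992, -0.125, 0.002], [-0.125, 0.992, 0.001], [-0.002, 0.001, -1.0]]
ft_force: [-0.7, 3.7, 7.9]
opening: 0.005
grasp_force: 3.8
clock: 8.88
position: [0.4803, 0.1851, 0.0286]
tcp_rot: [[-0.992, -0.125, 0.002], [-0.125, 0.992, 0.001], [-0.002, 0.0, -1.0]]
ft_force: [0.2, 2.2, 6.4]
opening: 0.0
grasp_force: 3.1
```

```bash
python3 - <<'E'
from h import *
b=env.camera("scene");cv2.imwrite("pics/s3.png",cv2.resize(b[120:270,170:370],(800,600),interpolation=3))
s=env.get_state();P=s["position"][:2]-[.4778,.2065];c,q=np.cos(.133),np.sin(.133)
print(np.array([[c,q],[-q,c]])@P)
E
```

```text
[-0.00037067 -0.02155506]
```

View pics/s3.png

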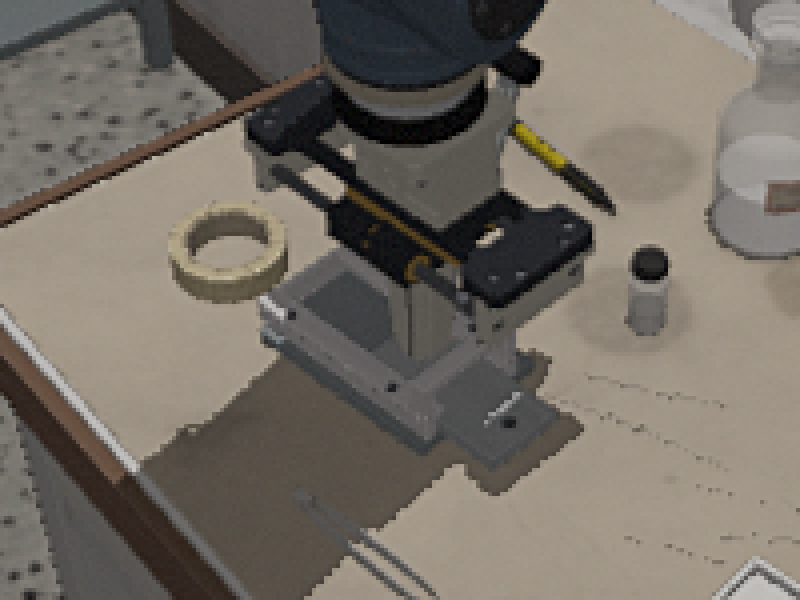

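The plate now sticks out of the mouth, with its end edge from about zoomed (490,468) to (560,410). Now measuring how far.

```bash
python3 - <<'E'
from h import *
c,q=np.cos(.133),np.sin(.133)
for u,v,z in[(490,467,.01),(560,412,.02),(433,420,.0),(525,437,.02)]:
    P=pz("scene",(170+u/4,120+v/4),z)[:2]-[.4778,.2065];print((np.array([[c,q],[-q,c]])@P*1000).round(1))
E
python3 -m crank '-1 0 -0.04 0 0 0 0; -1 0 -0.04 0 0 0 0; -1 0 0 0 0 0 0'
```

```text
[-26.2 -99.3]
[  21.2 -105.3]
[-17.6 -47. ]
[  -4.6 -104.2]
clock: 9.3
position: [0.4809, 0.1804, 0.0286]
tcp_rot: [[-0.992, -0.125, 0.002], [-0.125, 0.992, 0.001], [-0.002, 0.0, -1.0]]
ft_force: [0.3, 2.9, 6.8]
opening: 0.003
grasp_force: 3.3
```

```bash
python3 -m crank '-1 0 0.1 0 0 0 0; -1 0 0 -0.6 0 0 0; -1 0 0 -0.9 0 0 0; -1 0 -0.5 -0.5 0 0 0; 0.4 0 -0.5 0 0 0 0; 0.4 0 0 0 0 0 0'; python3 go.py .4880 .1302 .0115; python3 - <<'E'
from station import env
print(env.get_state()["qpos"])
E
```

```text
clock: 10.05
position: [0.4869, 0.1257, 0.148]
tcp_rot: [[-0.992, -0.124, -0.0], [-0.124, 0.992, -0.0], [0.0, -0.0, -1.0]]
ft_force: [0.5, -0.6, 0.3]
opening: 0.173
grasp_force: 0.0
shares [-0.027  0.074  2.275] yaw -172.89
[ 9.17234596e+00  2.04282752e+01  1.05493138e+02 -1.78710594e-02
  5.40814752e+01 -8.79226136e+01]
```

```bash
python3 -m crank '0.5 0 0.07 0 0 0 0.11; 0.5 0 0 0 0 0 0.11; 0.5 0 0 0 0 0 0.11; 0.5 0 0 0 0 0 0.11; 0.5 0 0 0 0 0 0.11; 0.5 0 0 0 0 0 0.11; 0.5 0 0 0 0 0 0.11; 0.5 0 0 0 0 0 0.11'; python3 -m crank '0.5 0 0 0 0 0 0.11; 0.5 0 0 0 0 0 0; 0.5 0 0 0 0 0 0';  python3 go.py .4880 .1302 .0115; python3 - <<'E'
from h import *
b=env.camera("scene");cv2.imwrite("pics/s4.png",cv2.resize(b[120:270,170:370],(800,600),interpolation=3))
E
```

```text
clock: 11.05
position: [0.4859, 0.1318, 0.1473]
tcp_rot: [[-0.304, 0.953, -0.001], [0.953, 0.304, -0.0], [0.0, -0.001, -1.0]]
ft_force: [-0.2, 0.0, -0.1]
opening: 0.749
grasp_force: 0.0
clock: 11.42
position: [0.4862, 0.1314, 0.1476]
tcp_rot: [[-0.145, 0.989, -0.001], [0.989, 0.145, -0.0], [-0.0, -0.001, -1.0]]
ft_force: [-0.7, -0.8, 0.4]
opening: 0.746
grasp_force: 0.0
shares [-0.024  0.029  2.268] yaw 98.36
```

View pics/s4.png

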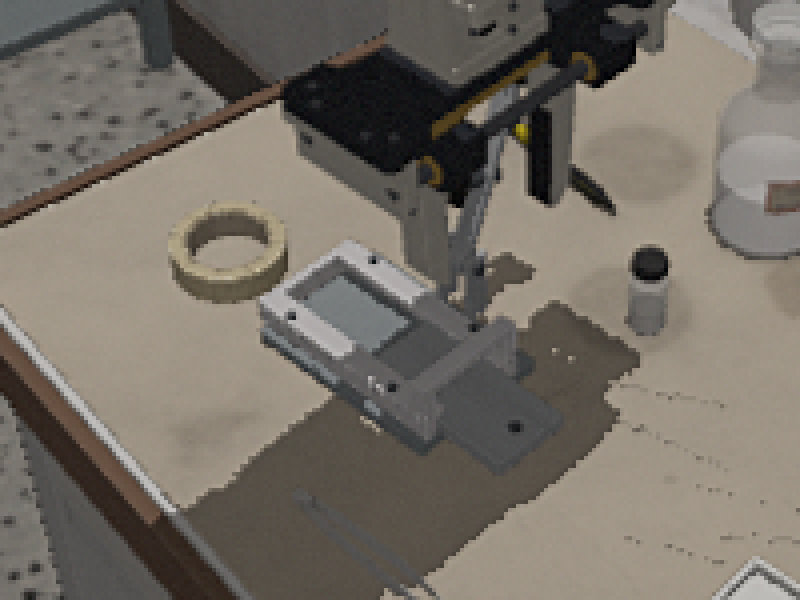

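The plate sticks out with nothing in its way and the fingers are above it. I'll go down around the edges just outside the mouth.

```bash
python3 -m crank '0.5 -0.02 0.03 0.6 0 0 0.01; 0.5 0 0 0.6 0 0 0; 0.5 0 0 0.6 0 0 0; 0.5 0 0 0.3 0 0 0; 0.5 0 0 0.12 0 0 0; 0.5 0 0 0 0 0 0; 0.5 0 0 0 0 0 0'; python3 go.py .4880 .1302 .0115
```

```text
clock: 12.35
position: [0.4889, 0.1302, 0.0154]
tcp_rot: [[-0.126, 0.992, 0.001], [0.992, 0.126, 0.0], [0.0, 0.001, -1.0]]
ft_force: [-0.5, -0.0, -0.6]
opening: 0.749
grasp_force: 0.0
shares [ 0.001 -0.015  0.065] yaw 97.25
```

```bash
python3 -m crank '0.5 0 -0.01 0.07 0 0 0; 0.5 0 0 0 0 0 0; -1 0 0 0 0 0 0; -1 0 0 0 0 0 0; -1 0 0 0 0 0 0; -1 0 0 0 0 0 0; -1 0 0 0 0 0 0' 40
```

```text
clock: 13.22
position: [0.4878, 0.13, 0.0105]
tcp_rot: [[-0.126, 0.992, -0.0], [0.992, 0.126, -0.0], [-0.0, -0.0, -1.0]]
ft_force: [-0.2, -0.6, 1.2]
opening: 0.538
grasp_force: 39.9
```

```bash
python3 -m crank '-1 -0.08 0 0 0 0 0; -1 -0.15 0 0 0 0 0; -1 -0.15 0 0 0 0 0; -1 -0.15 0 0 0 0 0; -1 -0.15 0 0 0 0 0; -1 -0.15 0 0 0 0 0; -1 -0.15 0 0 0 0 0; -1 -0.15 0 0 0 0 0' 55
python3 -m crank '-1 -0.12 0 0 0 0 0; -1 0 0 0 0 0 0; -1 0 0 0 0 0 0'; python3 go.py .470 -.152 .05
```

```text
clock: 14.22
position: [0.4963, 0.0621, 0.0104]
tcp_rot: [[-0.126, 0.992, -0.0], [0.992, 0.126, -0.0], [-0.0, -0.0, -1.0]]
ft_force: [0.3, -0.9, -1.9]
opening: 0.53
grasp_force: 54.9
clock: 14.6
position: [0.4972, 0.0557, 0.0104]
tcp_rot: [[-0.126, 0.992, -0.0], [0.992, 0.126, 0.0], [0.0, -0.0, -1.0]]
ft_force: [-0.6, -0.6, -1.5]
opening: 0.529
grasp_force: 54.9
shares [-3.378 -0.885 -0.66 ] yaw 97.22
```

```bash
python3 - <<'E'
from h import *
b=env.camera("scene");cv2.imwrite("pics/s5.png",cv2.resize(b[150:300,200:400],(800,600),interpolation=3))
E
```

```text
(no output)
```

View pics/s5.png

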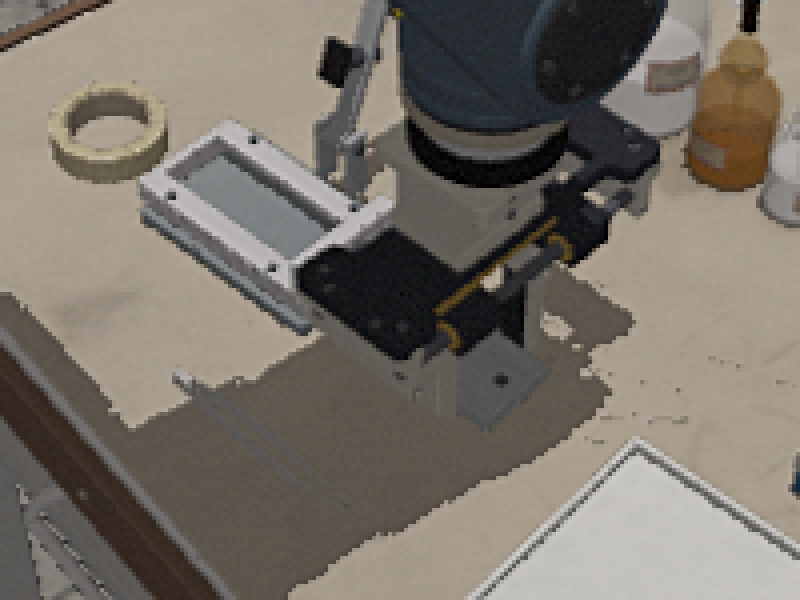

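The plate is clear of the clamp and the arm carries its full weight. I'll lift it and carry it to the tray.

```bash
python3 -m crank '-1 0 0 -0.2 0 0 0; -1 0 0 -0.3 0 0 0; -1 0 0 -0.2 0 0 0; -1 -0.3 -0.08 0 0 0 -0.017; -1 -0.5 -0.13 0 0 0 0; -1 -0.5 -0.13 0 0 0 0; -1 -0.5 -0.13 0 0 0 0; -1 -0.5 -0.13 0 0 0 0'
python3 -m crank '-1 -0.5 -0.12 0 0 0 0; -1 -0.3 -0.07 0 0 0 0; -1 -0.2 -0.05 0 0 0 0; -1 0 0 0 0 0 0; -1 0 0 0 0 0 0';python3 go.py .473 -.155 .006
python3 - <<'E'
from h import *
b=env.camera("scene");cv2.imwrite("pics/s6.png",cv2.resize(b[200:400,260:500],(720,600),interpolation=3))
E
```

```text
clock: 15.65
position: [0.4821, -0.0871, 0.053]
tcp_rot: [[-0.152, 0.988, 0.001], [0.988, 0.152, -0.0], [-0.0, 0.0, -1.0]]
ft_force: [-0.4, 0.8, -1.2]
opening: 0.53
grasp_force: 54.9
clock: 16.27
position: [0.477, -0.147, 0.0524]
tcp_rot: [[-0.153, 0.988, -0.0], [0.988, 0.153, 0.0], [0.0, -0.0, -1.0]]
ft_force: [0.2, 0.1, -1.6]
opening: 0.53
grasp_force: 54.9
shares [-0.121 -0.087  0.774] yaw 98.78
```

View pics/s6.png

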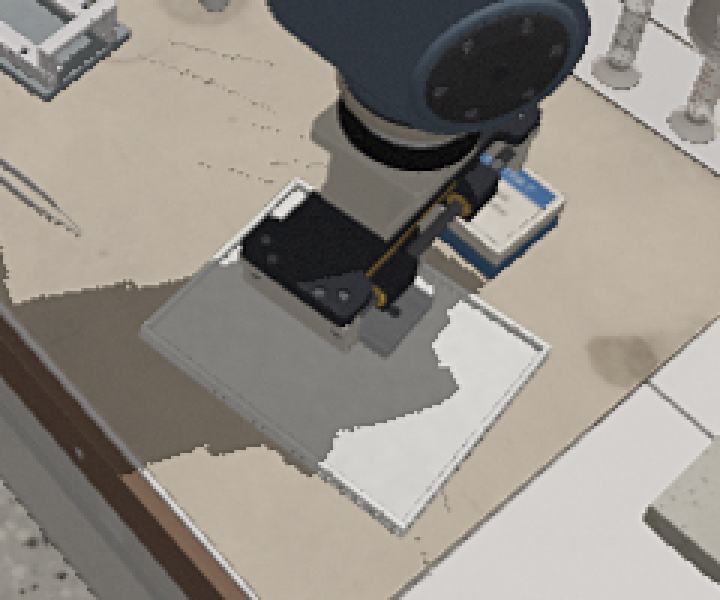

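The plate is over the tray and the box is clear. I'll lower it.

```bash
python3 -m crank '-1 -0.12 -0.09 0 0 0 0; -1 0 0 0.25 0 0 0; -1 0 0 0.25 0 0 0; -1 0 0 0.15 0 0 0; -1 0 0 0.08 0 0 0; -1 0 0 0 0 0 0; -1 0 0 0 0 0 0'; python3 -m crank '-1 0 0 0.03 0 0 0; -1 0 0 0 0 0 0'
```

```text
clock: 17.2
position: [0.473, -0.1557, 0.0089]
tcp_rot: [[-0.152, 0.988, 0.0], [0.988, 0.152, -0.0], [-0.0, 0.0, -1.0]]
ft_force: [-0.1, 0.0, -1.1]
opening: 0.529
grasp_force: 54.9
clock: 17.45
position: [0.4728, -0.1556, 0.0069]
tcp_rot: [[-0.152, 0.988, 0.0], [0.988, 0.152, -0.0], [-0.0, 0.0, -1.0]]
ft_force: [-0.3, -0.5, -1.1]
opening: 0.528
grasp_force: 54.9
```

```bash
python3 -m crank '-1 0 0 0.02 0 0 0; -1 0 0 0 0 0 0; -1 0 0 0.02 0 0 0; -1 0 0 0 0 0 0'
```

```text
clock: 17.95
position: [0.4729, -0.1556, 0.0045]
tcp_rot: [[-0.152, 0.988, 0.0], [0.988, 0.152, -0.0], [-0.0, 0.0, -1.0]]
ft_force: [-1.0, -0.6, 0.7]
opening: 0.531
grasp_force: 54.9
```

Contact: the weight has come off the arm. Release and retreat.

```bash
python3 -m crank '0.25 0 0 0 0 0 0; 0.25 0 0 0 0 0 0; 0.5 0 0 0 0 0 0; 0.5 0 0 -0.3 0 0 0; 0.5 0 0 -0.8 0 0 0; 0.5 0 0 -0.8 0 0 0; 0.5 0 0 -0.8 0 0 0; 0.5 0 0 -0.8 0 0 0'; python3 -m crank '0.5 1 0 -0.3 0 0 0; 0.5 1 0 0 0 0 0; 0.5 1 0 0 0 0 0; 0.5 1 0 0 0 0 0; 0.5 0 0 0 0 0 0; 0.5 0 0 0 0 0 0'
python3 - <<'E'
from h import *
b=env.camera("scene");cv2.imwrite("pics/s7.png",cv2.resize(b[120:400,170:510],(728,600),interpolation=3))
E
```

```text
clock: 18.95
position: [0.4725, -0.1555, 0.2161]
tcp_rot: [[-0.152, 0.988, 0.0], [0.988, 0.152, -0.0], [-0.0, 0.0, -1.0]]
ft_force: [0.4, 0.4, 0.2]
opening: 0.75
grasp_force: 0.0
clock: 19.7
position: [0.4363, 0.0812, 0.2324]
tcp_rot: [[-0.153, 0.988, 0.0], [0.988, 0.153, -0.0], [-0.0, 0.0, -1.0]]
ft_force: [0.1, -0.4, -0.2]
opening: 0.751
grasp_force: 0.0
```

View pics/s7.png

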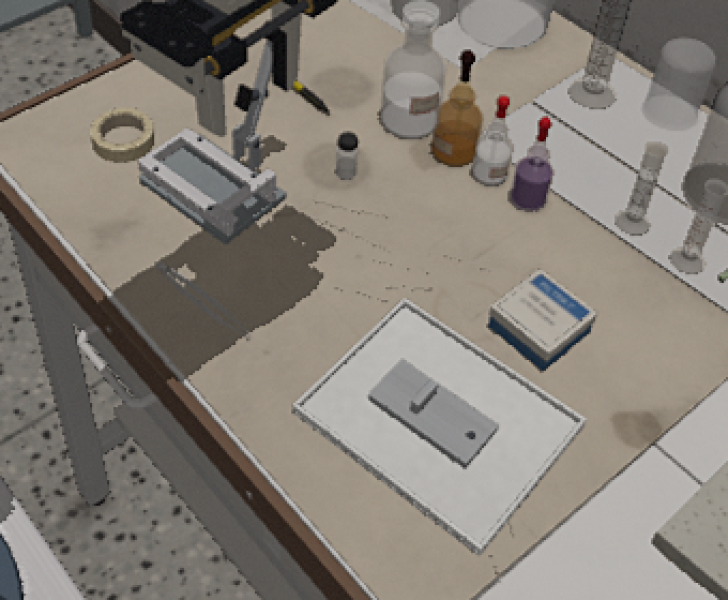

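The plate lies flat, ridge up, in the middle of the tray (435,412). The bar is open and the loose items are where they were.

```bash
python3 -c "
from station import env
print(env.hand_in())"
```

```text
the job is handed in; nothing more can be done
None
```

The job is handed in at about 20 s on the robot's clock: the last picture shows the bar open, the plate flat and ridge up in the middle of the tray, and the vial, tape roll, card box and tweezers apparently unmoved; the hand-in call returned no verdict.

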